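# Raise the green lantern until it locks

## Robot

A 6-joint arm with a two-finger parallel gripper is mounted at the origin on the work surface. World frame = base frame: x ahead of the robot, y to its left, z up, the work surface at z = 0. Lengths are in m, angles in rad, forces in N, time in s.
With the tool pointing down it reaches from about 0.3 to 0.875 m from the base axis. Payload 6.4 kg.
Tool frame: the origin (TCP) lies at the very end of the fingers, on their centre line; the grasp point (between the pads) lies 19 mm behind it; z points along the fingers, y is the line along which they close (so a half turn about z gives the same grasp; the last joint's range is limited). The gripper opens to 85 mm and grips with 20 to 120 N. Pads are 22 mm wide; open, the fingers measure 114 mm over their backs; the gripper's body (76 mm by 85 mm) begins 54 mm behind the grasp point. The pads swing forward as they close: fully open they stand 13 mm farther back than shut.
Start: joints at [-0.206, 0.181, 1.607, -0, 1.354, -0.206], TCP at [0.575, 0, 0.231] pointing down, gripper open.
Joint ranges: [-2.99, 2.99], [-0.89, 2.07], [0.3, 2.58], [-1.14, 4.28], [0, 2.63], [-3.12, 3.12]. Speed limits (rad/s): [2.57, 2.57, 3.01, 3.14, 3.14, 3.14].

## Interface

Orientations are given as a unit quaternion [w, x, y, z].
In Python, from bench import telemetry, camera, ctrl, spotter gives the robot as it stands.
- The arm moves only by the tool send_rows, never from a script. Its argument "series" is a list of rows, each a list of 3 entries, a list of its own where there are three numbers: the turn, a rotation vector about the world's x, y, z in degrees, then the shift along the world's x, y, z in mm, then the closure, from -1 (fully open) to 1 (shut), so that 0 is half open. In form: [[[rx, ry, rz], [dx, dy, dz], gripper], ...]. A call has 1 to 10 rows; each row is the pose to reach, as a shift and turn from the pose commanded when the call began; what a row does not reach only later rows make up. A row lasts 1/8 s, in which the tool goes at most 62.5 mm and 10.7 degrees, less where a joint would pass 70% of its speed; a pose out of reach is approached as far as the arm can. A call with a gripper value outside its range is refused whole. The fingers move at their own pace and stop on an object; the grip force is fixed at half the most. Time passes only in rows, so rows that repeat a pose let the fingers close. It gives the time, the measured TCP pose, the force, the opening and the grip force at its end, in the units of the state.
- telemetry.get_obs(): the state, without advancing time (a new reading comes with each control period).
- camera(name): name is "scene" or "side" or "wrist"; returns a dict with "pixels" (480x640x3 uint8, red, green, blue), "camera_matrix" (3x3 intrinsics, pixels), "xyz" and "orientation" of the camera in the world. Camera axes: x right, y up, looking along -z (the intrinsics and any distortion apply to the point x, -y, -z); pixel columns grow to the right and rows downward; lengths in m; the calibration is good to about 2 mm. A picture is of the moment at which its call begins. There is no depth.
- ctrl.hand_in(): hands the job in; it is judged then, once.
Trained networks look in the newest picture that a camera, given by its name, has taken for a name from the list of things; names that differ only in an ending like _2 or _b are one class to them, and where a whole thing is asked for, a point or a joint stands for the part that bears it (a point fixed in the world has none). Each returns a list of dicts, best first, with "conf" (0 to 1); they miss things now and then, are a little off and sometimes report something else, mostly with a low value. They report only what shows in the picture. A call takes as long as a camera call. They do not tell look-alikes from the thing itself.
- spotter.boxes_of(thing, camera): "xyz" ([x, y, z] in m, in world coordinates, good to about 4 mm: the middle of the surface that is visible of it).
- spotter.landmark_of(thing, camera): "xyz" ([x, y, z] in m, in world coordinates, good to about 4 mm: a listed point, or the origin of a listed thing).
The state is a dict: "time_s": time; "q": joint angles; "dq": joint speeds; "joint_efforts": joint torques, N m; "eef_pos": TCP position; "eef_rot": TCP orientation; "wrist_force": force on the tool from outside, world axes, zero at the start; "torque": the same for the moment, N m; "opening": opening from 0.0 (shut) to 1.0 (fully open); "grasp_force": force on a finger pad.
Only numpy, scipy, OpenCV 4.12 (cv2) and the standard library are available. Lean on these libraries where they do the work, as an engineer would, in place of code of your own. Each camera call takes 0.05 s, during which the arm holds its last target. There are 200 camera calls.

## Task

Raise the telescoping lantern with the green head: pull it straight up by its knob until the red lock button clicks out through the window in its tube, then let go so that it stands locked at full height. Leave the orange lantern as it is.

Things in the scene. Friction and masses are not known exactly. Their poses are not given: they have to be found in the camera images.
- green_grip (a point): Point on the axis of the green lantern's knob, at the height to grip: 18 mm below the knob's top, 26 mm above the lamp head, 198 mm above the tray plus the value of green_mast. Knob: upright green cylinder 26 mm across, 44 mm tall. Head: round, 68 mm across, white below, green on top. z is up, x points to the side of the tube where the button comes out, roughly away from the robot.
- green_mast (a joint): How far the green lantern's mast (with head and knob) is drawn up out of its tube, in m: 0 pushed in, starts at 0 to 0.03, the button comes out at 0.084, hard stop at 0.092. Drawing it slowly takes 7 to 9 N; it stays where it is left. The tube, 28 mm across, ends 135 mm above the tray; its black suction foot, 90 mm across, is fixed to the tray.
- green_button (a joint): Sprung red lock button, 10 mm across, on the green lantern's mast: 0 while hidden in the tube, 0.009 (m) when it has clicked out through the black-edged window on the +x side of the tube, 114 to 122 mm above the tray. It comes out by itself at a draw of 0.084 m and then stops the mast going down; it need not be touched.
- orange_grip (a point): The same point on the knob of the other lantern, which has an orange head and knob and otherwise the same shape and sizes; its mast may be drawn out up to 30 mm at the start. Not to be raised or lowered.
Not all that is in view belongs to the job. What is shaped like the part that bears green_grip but pink or yellow is not meant.

How it is judged:
By the outcome, as a careful person would: the job done as asked, in the order asked, and still so for the second after the job is handed in, with the robot touching nothing.
It also fails if it takes over 29 s, if anything falls off the work surface, if the arm or the gripper's body presses on something with over 40 N, if the wrist force passes 120 N, or if a joint passes its speed limit or range.

## Working session

There is one attempt and no reset: what is moved stays moved. The work goes in short steps, Python scripts to look and compute and a tool call to move; the robot and the scene stay as the last step left them, time stands still between calls to the robot, and variables do not carry over. Pictures are saved under pics/ and viewed, at most 10 in all, crops included, and the job is handed in when it is done.

Besides the shell and the picture viewer there is one more tool, called after "Request:" in YAML: its name, and indented under it one key for each argument. send_rows: Moves the arm, as the interface text tells. Its arguments: {"type":"object","properties":{"series":{"type":"array","items":{"type":"array"}}},"required":["series"]}

```bash
mkdir -p pics; cat > h.py <<'E'
import numpy as np,cv2
from bench import telemetry,camera,ctrl,spotter
def R(q):
    from scipy.spatial.transform import Rotation as r
    return r.from_quat([q[1],q[2],q[3],q[0]]).as_matrix()
def px(c,p):
    v=R(c["orientation"]).T@(np.array(p)-c["xyz"]); v=v*[1,-1,-1]; u=c["camera_matrix"]@v; return (u[:2]/u[2]).round(0)
def save(c,n): cv2.imwrite("pics/"+n,c["pixels"][:,:,::-1])
E
python3 - <<'E'
from h import *
for n in("scene","side"):
    c=camera(n); save(c,n+"1.png"); print(n,np.round(c["xyz"],3),[k for k in c])
    for t in("green_grip","orange_grip","green_button"):
        for d in spotter.landmark_of(t,n): print(t,np.round(d["xyz"],4),round(d["conf"],2),px(c,d["xyz"]))
    for d in spotter.boxes_of("green_grip",n): print("box",np.round(d["xyz"],4),round(d["conf"],2),px(c,d["xyz"]))
o=telemetry.get_obs(); print(o["time_s"],o["eef_pos"],o["eef_rot"])
E
```

```text
scene [0.992 0.471 0.796] ['pixels', 'camera_matrix', 'xyz', 'orientation']
green_grip [ 0.5312 -0.0719  0.2003] 0.93 [290. 221.]
green_grip [ 0.4829 -0.2097  0.2075] 0.67 [262. 175.]
green_grip [ 0.6245 -0.1951  0.2017] 0.59 [208. 211.]
orange_grip [0.4878 0.2144 0.2084] 0.93 [435. 291.]Traceback (most recent call last):
  File "<stdin>", line 5, in <module>
ValueError: it knows: green_grip, orange_grip
```

View pics/scene1.png

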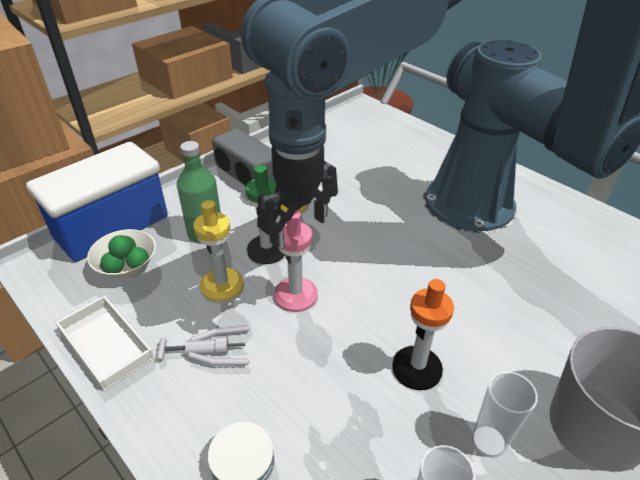

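Scene picture: three green_grip candidates are at (262,175) green, (290,221) pink and (208,211) yellow. The green knob and head on a black foot at (262,175) fits the description; pink and yellow are decoys. Orange is at (435,291). I'll confirm with a crop and the side camera.

```bash
python3 - <<'E'
from h import *
s=cv2.imread("pics/scene1.png"); cs=cv2.resize(s[140:300,170:340],None,fx=2.3,fy=2.3)
c=camera("side"); save(c,"side1.png")
for t in("green_grip","orange_grip"):
    for d in spotter.landmark_of(t,"side"): print(t,np.round(d["xyz"],4),round(d["conf"],2),px(c,d["xyz"]))
u=px(c,[.483,-.21,.2075]).astype(int);print(u)
x,y=np.clip(u[0],80,560),np.clip(u[1],80,400)
cs2=cv2.resize(c["pixels"][y-80:y+80,x-80:x+80,::-1],(368,368))
cv2.imwrite("pics/crop1.png",np.hstack([cs[:368],cs2]))
print(np.round(c["xyz"],3)); o=telemetry.get_obs(); print(o["time_s"],o["eef_pos"],o["eef_rot"])
E
```

```text
green_grip [ 0.333  -0.3113  0.1995] 0.88 [362. 318.]
green_grip [ 0.6231 -0.1989  0.1957] 0.81 [433. 211.]
green_grip [ 0.4884 -0.2116  0.2035] 0.78 [387. 241.]
green_grip [ 0.5278 -0.0681  0.1969] 0.72 [345. 201.]
orange_grip [0.4881 0.2157 0.2046] 0.94 [238. 150.]
[384 240]
[-0.125 -0.748  0.81 ]
0.3 [5.74832467e-01 6.22274614e-05 2.30969149e-01] [-2.54863963e-04  7.07100157e-01  7.07113341e-01 -1.61394489e-04]
```

View pics/crop1.png

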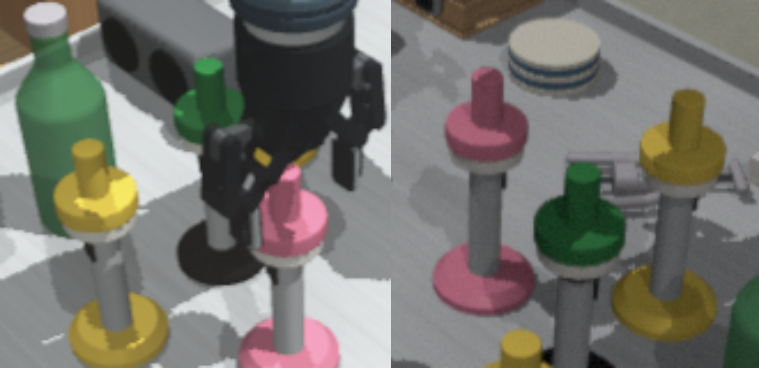

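View pics/side1.png

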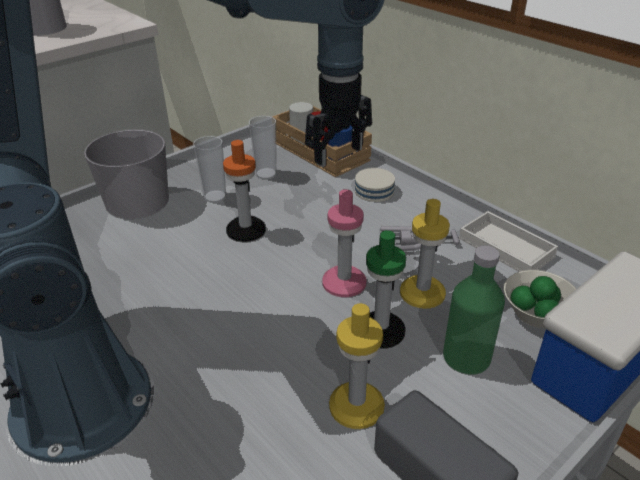

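The crop confirms it: the green head and knob are at scene (262,175) and side (387,241). In the side view, pink is at (345,201), yellow at (433,211) and (362,318). Before moving, I'll triangulate the green knob and the bottle.

```bash
cat >> h.py <<'E'
def tri(c1,u1,c2,u2):
    P=[]
    for c in(c1,c2):
        Rm=np.diag([1,-1,-1])@R(c["orientation"]).T
        P.append(c["camera_matrix"]@np.c_[Rm,-Rm@np.array(c["xyz"])])
    X=cv2.triangulatePoints(P[0],P[1],np.float64(u1).reshape(2,1),np.float64(u2).reshape(2,1)); return (X[:3]/X[3]).ravel().round(4)
E
python3 - <<'E'
from h import *
a,b=camera("scene"),camera("side")
print("bottle cap",tri(a,(190,148),b,(487,253)),"knob top",tri(a,(260.5,168),b,(387,234)))
E
```

```text
bottle cap [ 0.5514 -0.3598  0.2307] knob top [ 0.4838 -0.2142  0.2219]
```

Request:
send_rows:
  series:
    - [[0, 0, 0], [0, 0, 50], -1]
    - [[0, 0, 0], [-15, -30, 80], -1]
    - [[0, 0, 0], [-35, -75, 80], -1]
    - [[0, 0, 0], [-55, -125, 80], -1]
    - [[0, 0, 0], [-75, -170, 80], -1]
    - [[0, 0, 0], [-89, -211, 80], -1]
    - [[0, 0, 0], [-89, -211, 80], -1]
    - [[0, 0, 0], [-89, -211, 80], -1]
    - [[0, 0, 0], [-89, -211, 80], -1]

```text
time_s: 1.52
eef_pos: [0.4864, -0.2099, 0.3113]
eef_rot: [-0.0, 0.707, 0.708, 0.0]
wrist_force: [-0.3, 0.1, -0.5]
opening: 0.998
grasp_force: 0.0
```

```bash
python3 - <<'E'
from h import *
for n in("wrist","scene","side"):
    c=camera(n); save(c,n+"2.png")
    for d in spotter.landmark_of("green_grip",n): print(n,np.round(d["xyz"],4),round(d["conf"],2),px(c,d["xyz"]))
    if n=="wrist":
        print(np.round(c["xyz"],3)); K=c
        for z in(.2235,.2075): print(z,px(c,[.485,-.2115,z]))
o=telemetry.get_obs(); print(o["time_s"],o["eef_pos"],o["wrist_force"])
E
```

```text
wrist [ 0.4849 -0.2128  0.2032] 0.9 [319. 239.]
wrist [ 0.6242 -0.1916  0.1959] 0.84 [501. 209.]
wrist [ 0.3376 -0.3019  0.1961] 0.77 [148. 333.]
wrist [ 0.5297 -0.0692  0.1938] 0.71 [387.  26.]
[ 0.486 -0.127  0.454]
0.2235 [319. 246.]
0.2075 [319. 239.]
scene [ 0.4853 -0.214   0.2064] 0.76 [260. 175.]
scene [ 0.6239 -0.1929  0.1999] 0.76 [209. 212.]
scene [ 0.5332 -0.0724  0.2002] 0.76 [289. 221.]
scene [ 0.3333 -0.3086  0.1948] 0.76 [286. 135.]
side [ 0.4867 -0.2116  0.2032] 0.96 [386. 242.]
side [ 0.6245 -0.202   0.1962] 0.95 [435. 212.]
side [ 0.5269 -0.0666  0.1992] 0.81 [344. 200.]
side [ 0.3311 -0.3102  0.2001] 0.71 [361. 318.]
1.825 [ 0.48621628 -0.21049546  0.31131562] [-0.20140558 -0.21084749  0.18532329]
```

View pics/wrist2.png

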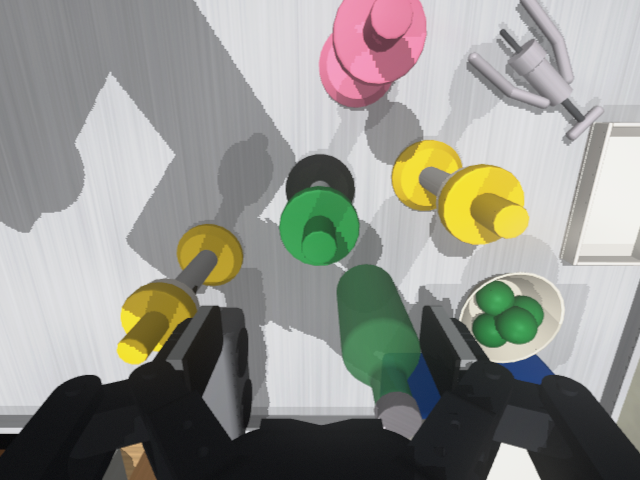

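The wrist picture shows the green knob top at (319,245) between the yellow, pink and bottle shapes, which matches (0.4855, -0.2125). Next I descend and grip.

Request:
send_rows:
  series:
    - [[0, 0, 0], [-1, -2, -45], -1]
    - [[0, 0, 0], [-1, -2, -85], -1]
    - [[0, 0, 0], [-1, -2, -110], -1]
    - [[0, 0, 0], [-1, -2, -123], -1]
    - [[0, 0, 0], [-1, -2, -123], -1]
    - [[0, 0, 0], [-1, -2, -123], 0.2]
    - [[0, 0, 0], [-1, -2, -123], 0.6]
    - [[0, 0, 0], [-1, -2, -123], 1]
    - [[0, 0, 0], [-1, -2, -123], 1]
    - [[0, 0, 0], [-1, -2, -123], 1]

```text
time_s: 3.08
eef_pos: [0.4848, -0.2132, 0.1887]
eef_rot: [0.0, 0.707, 0.707, -0.0]
wrist_force: [-3.9, 0.3, 4.0]
opening: 0.289
grasp_force: 58.7
```

Request:
send_rows:
  series:
    - [[0, 0, 0], [0, 0, 0], 1]
    - [[0, 0, 0], [0, 0, 0], 1]
    - [[0, 0, 0], [0, 0, 0], 1]

```text
time_s: 3.45
eef_pos: [0.4848, -0.2131, 0.1883]
eef_rot: [-0.0, 0.707, 0.707, -0.0]
wrist_force: [-6.2, -0.6, 3.7]
opening: 0.284
grasp_force: 58.7
```

```bash
python3 - <<'E'
from h import *
for n in("side","scene"):
    c=camera(n); save(c,n+"3.png")
    for d in spotter.landmark_of("green_grip",n)[:5]: print(n,np.round(d["xyz"],4),round(d["conf"],2),px(c,d["xyz"]))
o=telemetry.get_obs(); print(o["time_s"],o["eef_pos"],o["wrist_force"],o["torque"],o["opening"],o["grasp_force"])
E
```

```text
side [ 0.3329 -0.3089  0.2009] 0.93 [361. 317.]
side [ 0.6204 -0.1967  0.1985] 0.75 [432. 210.]
side [ 0.4853 -0.2148  0.2034] 0.67 [387. 243.]
side [ 0.5315 -0.0699  0.2011] 0.61 [347. 199.]
scene [ 0.5344 -0.0699  0.2013] 0.69 [290. 222.]
scene [ 0.6241 -0.1966  0.198 ] 0.65 [208. 212.]
scene [ 0.3344 -0.3088  0.1954] 0.65 [286. 135.]
scene [ 0.483  -0.2121  0.2071] 0.63 [262. 174.]
3.65 [ 0.48482334 -0.21314796  0.18826872] [-5.13925487 -1.76453726  4.52805545] [-0.18788182  0.68758849  0.10435837] 0.2847614862078996 58.75700354576111
```

Request:
send_rows:
  series:
    - [[0, 0, 0], [-1, 0, 7], 1]
    - [[0, 0, 0], [-1, 0, 14], 1]
    - [[0, 0, 0], [-1, 0, 21], 1]
    - [[0, 0, 0], [-1, 0, 28], 1]
    - [[0, 0, 0], [-1, 0, 35], 1]
    - [[0, 0, 0], [-1, 0, 42], 1]
    - [[0, 0, 0], [-1, 0, 49], 1]
    - [[0, 0, 0], [-1, 0, 56], 1]
    - [[0, 0, 0], [-1, 0, 63], 1]
    - [[0, 0, 0], [-1, 0, 68], 1]

```text
time_s: 4.9
eef_pos: [0.4847, -0.2131, 0.2551]
eef_rot: [0.0, 0.707, 0.707, 0.001]
wrist_force: [3.8, -4.1, -9.2]
opening: 0.286
grasp_force: 59.4
```

Request:
send_rows:
  series:
    - [[0, 0, 0], [0, 0, 2], 1]
    - [[0, 0, 0], [0, 0, 4], 1]
    - [[0, 0, 0], [0, 0, 6], 1]
    - [[0, 0, 0], [0, 0, 8], 1]
    - [[0, 0, 0], [0, 0, 10], 1]
    - [[0, 0, 0], [0, 0, 11], 1]
    - [[0, 0, 0], [0, 0, 11], 1]
    - [[0, 0, 0], [0, 0, 11], 1]

```text
time_s: 5.9
eef_pos: [0.4847, -0.2131, 0.2662]
eef_rot: [0.0, 0.707, 0.707, 0.0]
wrist_force: [4.1, -5.5, -8.1]
opening: 0.286
grasp_force: 59.5
```

```bash
python3 - <<'E'
from h import *
out=[]
for n in("scene","side"):
    c=camera(n)
    u=px(c,[.495,-.2125,.16]).astype(int)
    out.append(cv2.resize(c["pixels"][u[1]-75:u[1]+75,u[0]-50:u[0]+50,::-1],None,fx=3.8,fy=3.8))
    for d in spotter.landmark_of("green_grip",n)[:5]: print(n,np.round(d["xyz"],4),round(d["conf"],2))
cv2.imwrite("pics/crop4.png",np.hstack(out))
o=telemetry.get_obs(); print(o["time_s"],o["eef_pos"],o["wrist_force"],o["torque"],o["opening"],o["grasp_force"])
E
```

```text
scene [ 0.4826 -0.2115  0.2813] 0.7
scene [ 0.6241 -0.1936  0.199 ] 0.65
scene [ 0.5308 -0.0695  0.2004] 0.59
scene [ 0.3331 -0.3047  0.1957] 0.57
side [ 0.4856 -0.2131  0.2791] 0.96
side [ 0.3311 -0.3086  0.2013] 0.78
side [ 0.5269 -0.0705  0.2001] 0.7
side [ 0.6219 -0.1958  0.197 ] 0.64
side [0.4847 0.2155 0.2022] 0.6
6.1 [ 0.48470172 -0.21312174  0.26617786] [ 3.83585323 -4.68595171 -7.35366491] [-0.58805756 -0.57262584  0.03021448] 0.2884156112864633 59.45894479751587
```

View pics/crop4.png

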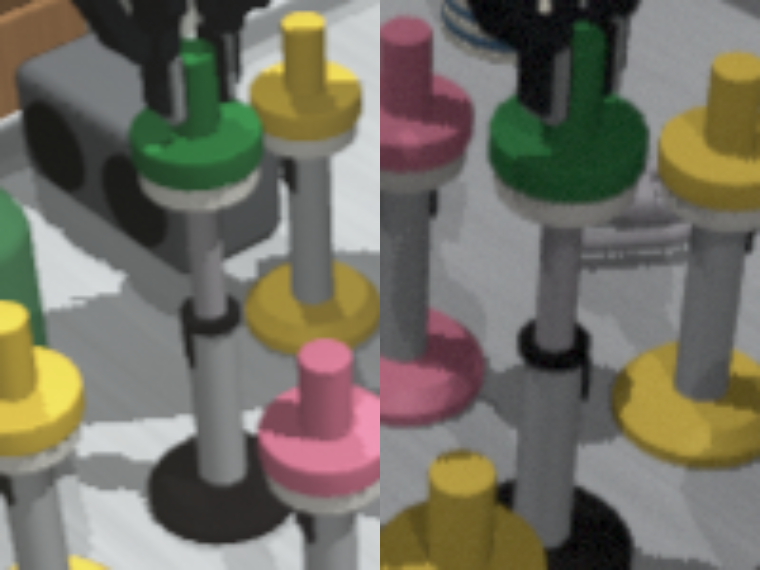

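The crop shows the mast drawn up in both views, but the window by the black collar at (190,340) has no red button yet. I'll continue in small steps toward the stop.

Request:
send_rows:
  series:
    - [[0, 0, 0], [0, 0, 1], 1]
    - [[0, 0, 0], [0, 0, 2], 1]
    - [[0, 0, 0], [0, 0, 3], 1]
    - [[0, 0, 0], [0, 0, 4], 1]
    - [[0, 0, 0], [0, 0, 4], 1]
    - [[0, 0, 0], [0, 0, 4], 1]

```text
time_s: 6.85
eef_pos: [0.4847, -0.2131, 0.2703]
eef_rot: [0.0, 0.707, 0.707, 0.0]
wrist_force: [3.5, -3.4, -6.1]
opening: 0.285
grasp_force: 59.6
```

```bash
cat > lk.py <<'E'
from h import *
import sys
out=[]
for n in("scene","side"):
    c=camera(n)
    u=px(c,[.495,-.2125,.13]).astype(int)
    im=c["pixels"][u[1]-50:u[1]+50,u[0]-50:u[0]+50]
    i=im.astype(int); m=(i[...,0]>1.8*i[...,1])&(i[...,0]>1.8*i[...,2])&(i[...,0]>70)
    print(n,"red px",[(x+u[0]-50,y+u[1]-50) for y,x in np.argwhere(m)][:25], "button exp",px(c,[.504,-.2125,.118]))
    out.append(cv2.resize(im[...,::-1],None,fx=3.8,fy=3.8))
    for d in spotter.landmark_of("green_grip",n)+spotter.landmark_of("orange_grip",n):
        if abs(d["xyz"][0]-.485)<.02: print(n,np.round(d["xyz"],4),round(d["conf"],2))
cv2.imwrite("pics/"+sys.argv[1],np.hstack(out))
o=telemetry.get_obs(); print(o["time_s"],o["eef_pos"],o["wrist_force"],o["opening"],o["grasp_force"])
E
python3 lk.py c5.png
```

```text
scene red px [(np.int64(255), np.int64(209)), (np.int64(256), np.int64(209)), (np.int64(255), np.int64(210)), (np.int64(256), np.int64(210)), (np.int64(255), np.int64(211)), (np.int64(256), np.int64(211)), (np.int64(255), np.int64(212)), (np.int64(256), np.int64(212)), (np.int64(257), np.int64(212))] button exp [256. 214.]
scene [ 0.4856 -0.2127  0.2869] 0.77
scene [0.4858 0.2152 0.2107] 0.72
side red px [] button exp [391. 277.]
side [ 0.4852 -0.2133  0.284 ] 0.73
side [0.4879 0.2139 0.2068] 0.8
7.15 [ 0.48472586 -0.21314076  0.2703501 ] [ 3.17431971 -3.86277843 -6.61857897] 0.2873253025931416 59.618090987205505
```

View pics/c5.png

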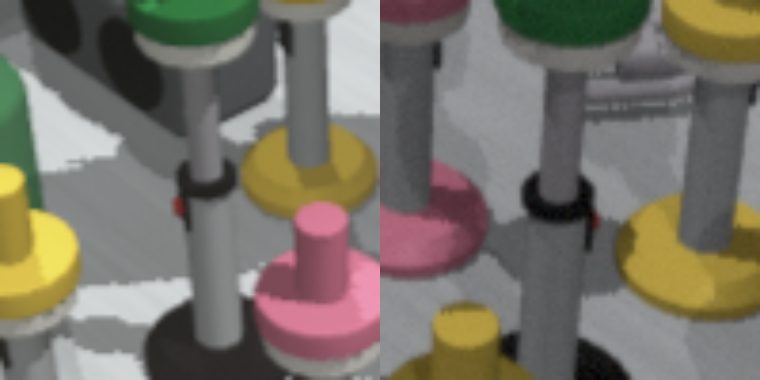

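Request:
send_rows:
  series:
    - [[0, 0, 0], [0, 0, 0], 0.3]
    - [[0, 0, 0], [0, 0, 0], -0.2]
    - [[0, 0, 0], [0, 0, 0], -0.6]
    - [[0, 0, 0], [0, 0, 0], -1]
    - [[0, 0, 0], [0, 0, 0], -1]
    - [[0, 0, 0], [0, 0, 0], -1]
    - [[0, 0, 0], [0, 0, 0], -1]

```text
time_s: 8.02
eef_pos: [0.484, -0.213, 0.2713]
eef_rot: [0.0, 0.707, 0.707, 0.0]
wrist_force: [-0.5, 0.1, 0.8]
opening: 1.001
grasp_force: 0.0
```

Request:
send_rows:
  series:
    - [[0, 0, 0], [0, 0, 10], -1]
    - [[0, 0, 0], [0, 0, 30], -1]
    - [[0, 0, 0], [0, 0, 60], -1]
    - [[0, 0, 0], [0, 0, 90], -1]
    - [[0, 0, 0], [0, 0, 100], -1]
    - [[0, 0, 0], [0, 0, 100], -1]
    - [[0, 0, 0], [0, 0, 100], -1]

```text
time_s: 8.9
eef_pos: [0.4836, -0.2127, 0.3699]
eef_rot: [-0.001, 0.707, 0.707, -0.0]
wrist_force: [-0.3, -0.0, 0.5]
opening: 0.999
grasp_force: 0.0
```

```bash
python3 lk.py c6.png
```

```text
scene red px [(np.int64(255), np.int64(209)), (np.int64(256), np.int64(209)), (np.int64(255), np.int64(210)), (np.int64(256), np.int64(210)), (np.int64(255), np.int64(211)), (np.int64(256), np.int64(211)), (np.int64(255), np.int64(212)), (np.int64(256), np.int64(212)), (np.int64(257), np.int64(212))] button exp [256. 214.]
scene [ 0.4887 -0.2105  0.286 ] 0.56
scene [0.4884 0.2142 0.208 ] 0.66
side red px [(np.int64(395), np.int64(282))] button exp [391. 277.]
side [ 0.4838 -0.2127  0.2829] 0.91
side [0.4864 0.2119 0.2036] 0.64
9.2 [ 0.48388662 -0.21289938  0.3707194 ] [ 0.34416146 -0.21700841 -0.11564223] 1.0017373789255126 0.0
```

View pics/c6.png

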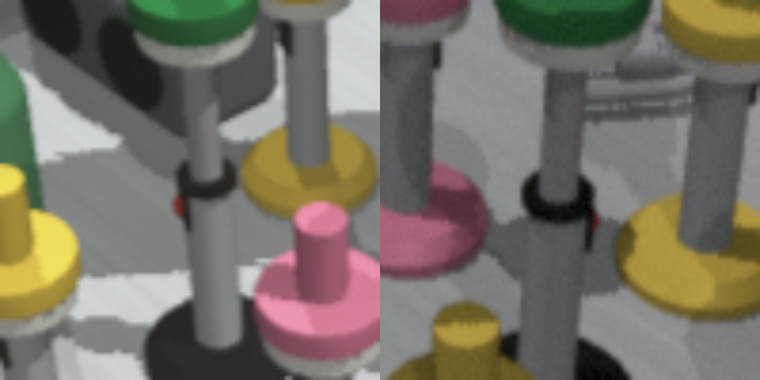

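After release, the red button still shows through the window in both crops (at (180,207) and (594,220)). The head stays up and the gripper is clear.

```bash
python3 -c "
from bench import ctrl; print(ctrl.hand_in())"
```

```text
the job is handed in; nothing more can be done
None
```

The green lantern stands raised with its red lock button out through the window and the gripper clear of it; the orange lantern was not touched, and the job was handed in at about 9 s.

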